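# Close the lime case's sliding guard until it clicks

## Task

Both garnish cases on the bar have been left open. The limes are finished with for now: push the clear sliding guard of the case that holds the green limes fully shut, away from you, until its latch clicks and holds it. The case with the yellow lemons is still being served from, so leave its guard where it is.

Things in the scene. Friction and masses are not known exactly. Their poses are not given: they have to be found in the camera images.
- lime_handle (a point): Middle of the top edge, 130 mm above the bar, of the upright black handle (12 mm thick, 60 wide, 37 high) across the clear guard of the case with green limes. x: level, the way to push it shut, roughly away from the robot (up to 20 degrees off); y: along its width; z: up. 37 mm below lies the guard plate; behind the handle (-x) that ends after 19 mm, then steel roof 45 mm below. All clear above.
- lime_guard (a joint): How far the lime case's guard is open, m: 0 fully shut at its stop, 0.13 fully open; starts 0.08 to 0.125 open. It slides straight along the handle's x axis. Sliding takes 1 to 2 N and it stays where left; from 19 mm before shut it rides over the sprung latch, which takes up to about 10 N, snaps past it at about 10 mm and goes on to the stop.
- lime_latch (a joint): How far the orange sprung bolt in the black latch housing at the far end of the lime case is pressed down, m: 0 when up (at rest, or caught behind the guard's strike bar), about 0.005 while the bar rides over it. The guard itself works it; it need not be touched.
- lemon_handle (a point): The same point and axes on the twin case with yellow lemons, also partly open; to be left alone. Both cases are fixed steel boxes 320 mm long (x), 160 wide, 85 high, dark rails to 99 mm along both long sides; roofed half nearest the robot, open fruit well at the far end, then the latch. One stands left, one right of the robot; which is which changes.

How it is judged:
At the end, for the whole second after the job is handed in: The lime case's guard is at rest within 5 mm of fully shut, with its latch bolt sprung back up (within 2 mm) behind the strike bar; the lemon case's guard has not been moved by more than 15 mm (value of joint lime_guard below 0.005 m and value of joint lime_latch below 0.002 m and velocity of joint lime_guard between -0.01 and 0.01 m/s); the robot touches nothing.
It fails at once if the guard of the lemon case is moved (more than 15 mm) (distance of lemon_handle from where it was at the start of the episode above 0.015 m).
It also fails if it takes over 32 s, if anything falls off the work surface, if the arm or the gripper's body presses on something with over 40 N, if the wrist force passes 120 N, or if a joint passes its speed limit or range.

## Robot

A 7-joint arm with a two-finger parallel gripper is mounted at the origin on the work surface. World frame = base frame: x ahead of the robot, y to its left, z up, the work surface at z = 0. Lengths are in m, angles in rad, forces in N, time in s.
With the tool pointing down it reaches from about 0.375 to 0.925 m from the base axis. Payload 3.1 kg.
Tool frame: the origin (TCP) lies on the centre line of the jaws, within the pads' length; the fingertips stand 14 mm ahead of it and the grasp point (between the pads) lies 5 mm behind it; y points along the fingers, z is the direction in which the jaws open and shut, and the axes are right-handed (so a half turn about y gives the same grasp; the last joint's range is limited). The gripper opens to 85 mm and grips with 20 to 120 N. Pads are 22 mm wide; open, the fingers measure 114 mm over their backs; the gripper's body (76 mm by 85 mm) begins 54 mm behind the grasp point. The pads swing forward as they close: fully open they stand 13 mm farther back than shut.
Start: joints at [-1.273, 0.383, 0.044, 1.598, -0.018, 1.161, -0.05], TCP at [0.251, 0.6, 0.245] pointing down, gripper open.
Joint ranges: [-2.61, 2.61], [-0.41, 2.15], [-1.48, 1.57], [0, 2.5], [-1.57, 4.71], [0.05, 1.97], [-2.85, 2.85]. Speed limits (rad/s): [2.79, 2.79, 3.14, 3.14, 3.14, 3.14, 3.14].

## Interface

Orientations are given as a unit quaternion [w, x, y, z].
In Python, from rig import manip gives the robot as it stands.
- The arm moves only by the tool servo_tool, never from a script. Its arguments are lists of equal length, an entry for each row: "dp": the shift along the world's x, y, z in cm, a list of three; "rot": the turn, a rotation vector about the world's x, y, z in degrees, a list of three; "jaw": the finger opening in cm, from 0 to 8.54. A call has 1 to 5 rows; each row shifts and turns the pose as measured when the row begins; what a row does not reach is not made up. A row lasts 1/12 s, in which the tool goes at most 41.7 mm and 7.16 degrees, less where a joint would pass 70% of its speed; a pose out of reach is approached as far as the arm can. A call with a gripper value outside its range is refused whole. The fingers move at their own pace and stop on an object; "squeeze" is the grip in N (left out, the last holds). Time passes only in rows, so rows that do not move let the fingers close. It gives the time, the measured TCP pose, the force and the opening at its end, in the units of the state.
- manip.get_obs(): the state, without advancing time (a new reading comes with each control period).
- manip.camera(name): name is "scene" or "top"; returns the picture (400x640x3 uint8, red, green, blue); there is no depth.
- manip.camera_info(name): a dict with "fx", "fy", "cx", "cy" (pixels), "k1" (the pictures are not rectified: a ray, as slopes to the right and down, at radius r is drawn at 1 + k1 r^2 times it, then the intrinsics apply), "R" (3x3) and "t" (3): a world point X has camera coordinates R X + t. Camera axes: x right, y down, z forward; pixel columns grow to the right and rows downward; lengths in m; the calibration is good to about 2 mm. A picture is of the moment at which its call begins. camera_info takes no time and is no camera call.
- manip.job_done(): hands the job in, once; it reports no verdict.
The state is a dict: "time": time; "joint_pos": joint angles; "qvel": joint speeds; "effort": joint torques, N m; "ee_pos": TCP position; "tcp_rot": TCP orientation; "force": force on the tool from outside, world axes, zero at the start; "torque": the same for the moment, N m; "opening": finger opening in m.
Only numpy, scipy, OpenCV 4.12 (cv2) and the standard library are available. Lean on these libraries where they do the work, as an engineer would, in place of code of your own. Each camera call takes 0.05 s, during which the arm holds its last target. There are 200 camera calls.

## Working session

There is one attempt and no reset: what is moved stays moved. The work goes in short steps, Python scripts to look and compute and a tool call to move; the robot and the scene stay as the last step left them, time stands still between calls to the robot, and variables do not carry over. Pictures are saved under pics/ and viewed, about 8 in all and at most 12, crops included, and the job is handed in when it is done.

Besides the shell and the picture viewer there is one more tool, called as name(argument=value, ...), one argument or row to a line, values as JSON. servo_tool: Moves the arm, as the interface text tells. Its arguments: {"type":"object","properties":{"dp":{"type":"array"},"rot":{"type":"array"},"jaw":{"type":"array"},"squeeze":{"type":"number"}},"required":["dp","rot","jaw"]}

```bash
mkdir -p pics
python3 - <<'E'
from rig import manip
import cv2
for n in("scene","top"):
    cv2.imwrite(f"pics/{n}0.png",cv2.cvtColor(manip.camera(n),cv2.COLOR_RGB2BGR)); i=manip.camera_info(n); print(n,i)
o=manip.get_obs();print(o)
E
```

```text
scene {'fx': 510.1102582262589, 'fy': 510.1102582262589, 'cx': 319.606824451551, 'cy': 211.44863969184755, 'k1': -0.10279661713263222, 'R': array([[ 0.02232043,  0.99968816, -0.01119709],
       [ 0.85054596, -0.02487427, -0.52531214],
       [-0.52542685,  0.00220155, -0.85083593]]), 't': array([-0.02266585, -0.46354651,  1.58689355])}
top {'fx': 455.85472399470814, 'fy': 455.85472399470814, 'cx': 322.44270246788057, 'cy': 204.269948876954, 'k1': 0.043057192381469954, 'R': array([[-0.00324635, -0.99998753,  0.00379359],
       [-0.98971876,  0.00267051, -0.14300228],
       [ 0.14299037, -0.00421883, -0.98971509]]), 't': array([-0.00460463,  0.62851143,  1.08223839])}
{'time': 0.1, 'joint_pos': array([-1.27278326,  0.38375009,  0.0438148 ,  1.59945886, -0.01793996,
        1.16119688, -0.04991897]), 'qvel': array([-0.00094282, -0.00284326, -0.00102432, -0.00544901, -0.00079983,
       -0.0001466 ,  0.0022115 ]), 'effort': array([ 2.86541035e-03, -4.34729862e+01,  1.02943752e+00, -2.50453091e+01,
        1.08282655e-02,  5.50894081e-03,  3.50329771e-06]), 'ee_pos': array([0.25026623, 0.59897686, 0.24399499]), 'tcp_rot': array([-0.69246363,  0.69415291, -0.1391466 ,  0.13886714]), 'force': array([ 1.0161497 , -0.77629441,  0.07762706]), 'torque': array([-0.02821622, -0.06348073,  0.06044477]), 'opening': 0.08544110773204018}
```

View pics/top0.png

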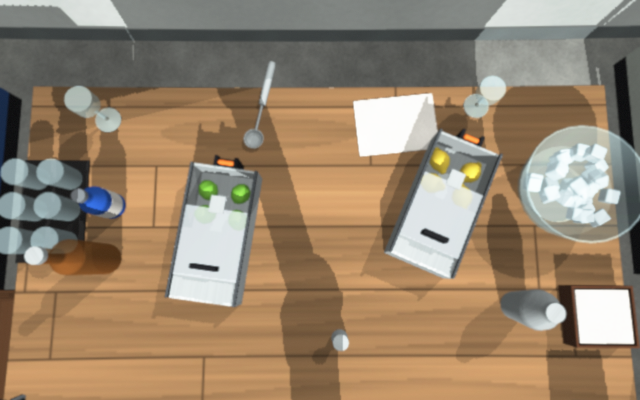

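View pics/scene0.png

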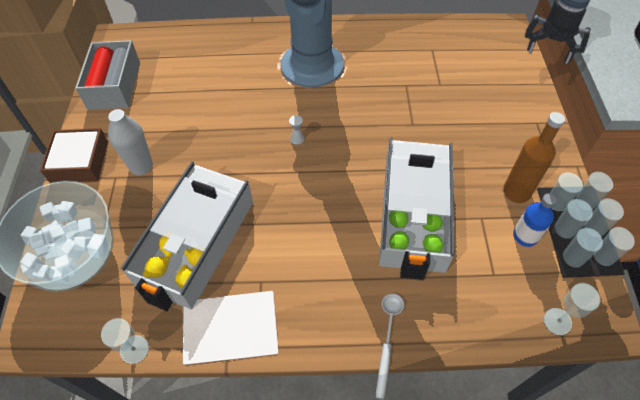

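The limes are in the left-hand case (top view: handle about (204,267), orange latch (228,162)). The lemons are on the right (handle (434,236)). Next I measure the handle and axis across both views.

```bash
cat > h.py <<'E'
import numpy as np, cv2
from rig import manip
I={n:manip.camera_info(n) for n in("scene","top")}
def ray(n,p):
    i=I[n];K=np.array([[i["fx"],0,i["cx"]],[0,i["fy"],i["cy"]],[0,0,1]])
    u=cv2.undistortPoints(np.array([[p]],float),K,np.array([i["k1"],0,0,0,0]))[0,0]
    d=i["R"].T@np.array([u[0],u[1],1]); return -i["R"].T@i["t"],d/np.linalg.norm(d)
def onz(n,p,z):
    c,d=ray(n,p); return c+d*(z-c[2])/d[2]
def tri(p,q):
    (a,d),(b,e)=ray("scene",p),ray("top",q)
    s=np.linalg.lstsq(np.c_[d,-e],b-a,rcond=None)[0]; P,Q=a+s[0]*d,b+s[1]*e
    return (P+Q)/2,np.linalg.norm(P-Q)
def blob(img,box,kind):
    x0,y0,x1,y1=box;s=img[y0:y1,x0:x1].astype(int);r,g,b=s[...,0],s[...,1],s[...,2]
    m=(s.max(2)<60) if kind=="black" else ((r>180)&(g<150)&(b<80))
    n,l,st,c=cv2.connectedComponentsWithStats(m.astype(np.uint8)); k=1+st[1:,4].argmax()
    pts=np.argwhere(l==k)[:,::-1]+[x0,y0]; return c[k]+[x0,y0],st[k]+[x0,y0,0,0,0],cv2.minAreaRect(pts.astype(np.float32))
E
python3 - <<'E'
from h import *
im={n:cv2.cvtColor(cv2.imread(f"pics/{n}0.png"),cv2.COLOR_BGR2RGB) for n in I}
B={("scene","lime"):((403,148,440,172),(400,252,430,270)),("top","lime"):((182,258,225,276),(212,155,242,170)),
("scene","lemon"):((186,175,222,202),(135,280,175,300)),("top","lemon"):((414,224,455,246),(458,130,486,146))}
for f in("lime","lemon"):
    h={n:blob(im[n],B[n,f][0],"black") for n in I}; o={n:blob(im[n],B[n,f][1],"orange") for n in I}
    for n in I: print(f,n,h[n],o[n][:2])
    print("handle",tri(h["scene"][0],h["top"][0]),"orange",tri(o["scene"][0],o["top"][0]))
    for n in I: print(n,"z.13 box corners",np.round([onz(n,p,.13) for p in cv2.boxPoints(h[n][2])],4).tolist())
S=cv2.resize(im["top"][150:315,155:270],None,fx=3.6,fy=3.6,interpolation=cv2.INTER_CUBIC)
T=cv2.resize(im["scene"][130:285,370:465],None,fx=3.8,fy=3.8,interpolation=cv2.INTER_CUBIC)
H=max(len(S),len(T));c=lambda a:cv2.copyMakeBorder(a,0,H-len(a),0,0,0)
cv2.imwrite("pics/crop.png",cv2.cvtColor(np.hstack([c(S),c(T)]),cv2.COLOR_RGB2BGR))
E
```

```text
lime scene (array([421.08888889, 160.70666667]), array([409, 155,  25,  12, 225]), ((421.0742492675781, 160.75743103027344), (23.38337516784668, 9.850868225097656), 5.710593223571777)) (array([416.90909091, 258.41818182]), array([409, 255,  17,   6,  55]))
lime top (array([203.88636364, 266.875     ]), array([191, 264,  27,   7,  88]), ((203.86996459960938, 266.9100036621094), (26.304372787475586, 3.2526915073394775), 8.130102157592773)) (array([225.73170732, 162.43902439]), array([218, 160,  16,   6,  41]))
handle (array([0.47600797, 0.26244005, 0.11245158]), np.float64(0.0015062365660157811)) orange (array([0.72582774, 0.2260669 , 0.0822141 ]), np.float64(0.0017730051196103208))
scene z.13 box corners [[0.5, 0.2265, 0.13], [0.4705, 0.2324, 0.13], [0.479, 0.2881, 0.13], [0.5084, 0.2815, 0.13]]
top z.13 box corners [[0.4765, 0.2882, 0.13], [0.4836, 0.2874, 0.13], [0.4751, 0.2294, 0.13], [0.468, 0.2302, 0.13]]
lemon scene (array([203.53723404, 189.56914894]), array([192, 182,  24,  16, 188]), ((203.4853973388672, 189.54013061523438), (26.057907104492188, 7.8600897789001465), 19.983104705810547)) (array([148.33333333, 288.        ]), array([142, 283,  15,  10,  48]))
lemon top (array([434.16666667, 235.68421053]), array([422, 230,  26,  12, 114]), ((434.1896667480469, 235.72415161132812), (26.12998390197754, 4.333112716674805), 23.198591232299805)) (array([470.68888889, 138.15555556]), array([464, 134,  15,  10,  45]))
handle (array([ 0.54526007, -0.26338604,  0.11171516]), np.float64(0.0012064994600496915)) orange (array([ 0.78402627, -0.36790811,  0.08489604]), np.float64(0.0027333377363656748))
scene z.13 box corners [[0.5545, -0.2916, 0.13], [0.5335, -0.2876, 0.13], [0.5608, -0.2269, 0.13], [0.5812, -0.2314, 0.13]]
top z.13 box corners [[0.551, -0.2296, 0.13], [0.56, -0.2337, 0.13], [0.5366, -0.2869, 0.13], [0.5277, -0.2826, 0.13]]
```

View pics/crop.png

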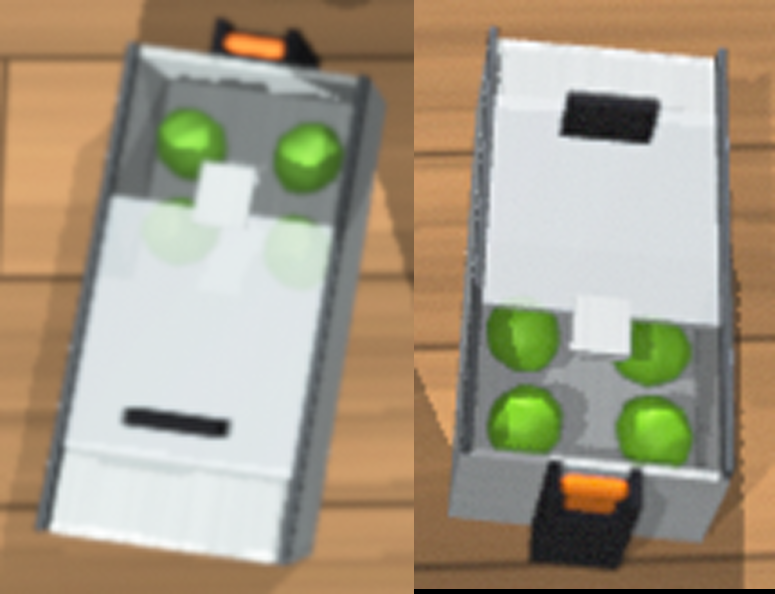

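Both measures agree: the axis is at -8.3° (handle to latch, and handle width) and the handle centre is about (0.476, 0.260). The plan is closed jaws side by side across the handle's width, coming down 45 mm behind it and then pushing.

servo_tool(
  dp=[
    [0.5,-3.8,0],
    [0.5,-3.8,0],
    [0.8,-3.8,0],
    [1.5,-3.6,0],
    [2,-3.4,0],
  ],
  rot=[
    [0,0,5],
    [0,0,5],
    [0,0,4.3],
    [0,0,0],
    [0,0,0],
  ],
  jaw=[0,0,0,0,0],
  squeeze=20,
)

```text
time: 0.52
ee_pos: [0.293, 0.4166, 0.238]
tcp_rot: [-0.704, 0.708, -0.042, 0.037]
force: [1.4, 1.2, 0.5]
opening: 0.0256
```

servo_tool(
  dp=[
    [2.8,-3,0],
    [2.8,-3,0],
    [2.8,-3,0],
    [2.8,-3,0],
    [2.4,-2.5,0],
  ],
  rot=[
    [0,0,-1],
    [0,0,0],
    [0,0,0],
    [0,0,0],
    [0,0,0],
  ],
  jaw=[0,0,0,0,0],
)

```text
time: 0.93
ee_pos: [0.4274, 0.2614, 0.2359]
tcp_rot: [-0.703, 0.709, -0.049, 0.04]
force: [0.7, -0.1, -0.4]
opening: 0.0
```

servo_tool(
  dp=[
    [0.1,0.5,-3.5],
    [0,0,-3],
    [0,0,-2.5],
    [0,0,-1.5],
    [0,0,0],
  ],
  rot=[
    [0,0,-1],
    [0,0,0],
    [0,0,0],
    [0,0,0],
    [0,0,0],
  ],
  jaw=[0,0,0,0,0],
)

```text
time: 1.35
ee_pos: [0.4388, 0.2532, 0.1295]
tcp_rot: [-0.702, 0.707, -0.061, 0.059]
force: [-1.1, -0.2, -0.8]
opening: -0.0001
```

Run:
```python
from h import *
a=manip.camera("scene")[120:300,340:500];b=manip.camera("top")[140:320,140:300]
cv2.imwrite("pics/c2.png",cv2.cvtColor(cv2.resize(np.hstack([a,b]),None,fx=2.4,fy=2.4),cv2.COLOR_RGB2BGR))
o=manip.get_obs();print(o["ee_pos"],o["force"])
```

```text
[0.44017279 0.25469093 0.13211108] [-0.49007959  0.80981435  0.21932681]
```

View pics/c2.png

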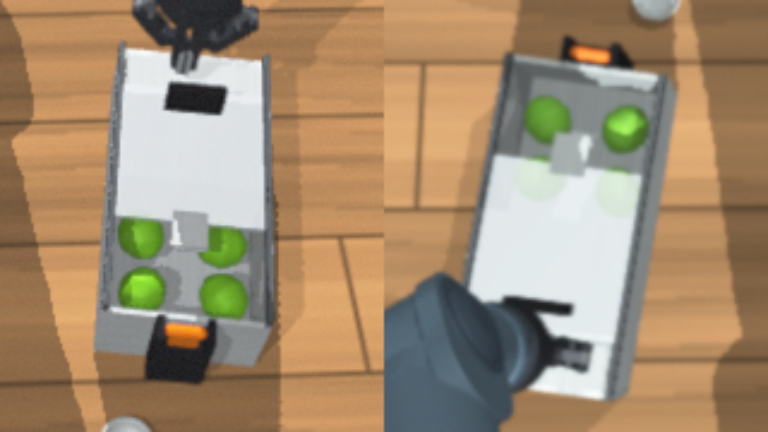

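The fingers are behind the handle, about 1 cm off-centre (185 against 195 px in the scene crop). I centre, lower a little, then push along the axis.

servo_tool(
  dp=[
    [-0.3,1,-0.5],
    [0,0,-0.6],
    [1.5,-0.2,0],
    [1.5,-0.2,0],
    [1.0,-0.15,0],
  ],
  rot=[
    [0,0,0],
    [0,0,0],
    [0,0,0],
    [0,0,0],
    [0,0,0],
  ],
  jaw=[0,0,0,0,0],
)

```text
time: 1.87
ee_pos: [0.475, 0.2662, 0.124]
tcp_rot: [0.705, -0.704, 0.056, -0.056]
force: [-1.7, -0.8, 0.0]
opening: 0.0003
```

servo_tool(
  dp=[
    [1.5,-0.4,-0.2],
    [1.5,-0.4,0],
    [1.5,-0.3,0],
    [1.5,-0.25,0],
    [1.0,-0.15,0],
  ],
  rot=[
    [0,0,0],
    [0,0,0],
    [0,0,0],
    [0,0,0],
    [0,0,0],
  ],
  jaw=[0,0,0,0,0],
)

```text
time: 2.28
ee_pos: [0.5416, 0.2563, 0.1228]
tcp_rot: [0.706, -0.704, 0.057, -0.049]
force: [-9.7, -1.5, 6.8]
opening: 0.0002
```

servo_tool(
  dp=[
    [1,-0.15,0],
    [0.8,-0.1,0],
    [0.8,-0.1,0],
  ],
  rot=[
    [0,0,0],
    [0,0,0],
    [0,0,0],
  ],
  jaw=[0,0,0],
)

```text
time: 2.53
ee_pos: [0.5585, 0.2543, 0.1225]
tcp_rot: [-0.705, 0.705, -0.065, 0.039]
force: [-28.2, -2.1, 21.4]
opening: 0.0001
```

```bash
cat > look.py <<'E'
from h import *
import sys
a=manip.camera("scene")[120:300,340:500];b=manip.camera("top")[140:320,140:300]
cv2.imwrite(sys.argv[1],cv2.cvtColor(cv2.resize(np.hstack([a,b]),None,fx=2.4,fy=2.4),cv2.COLOR_RGB2BGR))
o=manip.get_obs();print(o["time"],o["ee_pos"],o["force"])
E
python3 look.py pics/c3.png
```

```text
2.6333 [0.55835594 0.25443658 0.12254037] [-16.07140469  -2.39679617  12.69544755]
```

View pics/c3.png

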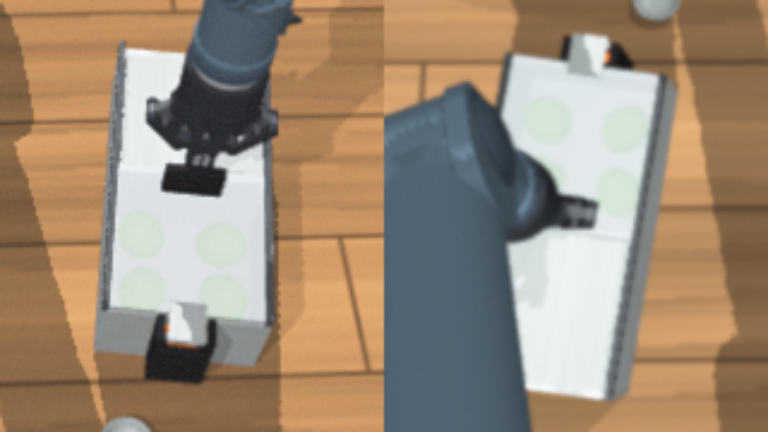

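The guard covers the well and the strike bar is over the latch housing (scene crop ~(188,322)). It held at 16 N against the 10 N the latch needs. One more firm push to confirm the stop, then back off.

servo_tool(
  dp=[
    [0.8,-0.1,0.2],
    [1,-0.15,0.1],
  ],
  rot=[
    [0,0,0],
    [0,0,0],
  ],
  jaw=[0,0],
)

```text
time: 2.8
ee_pos: [0.5583, 0.2544, 0.1228]
tcp_rot: [-0.702, 0.708, -0.077, 0.023]
force: [-21.3, -1.7, 14.5]
opening: 0.0003
```

servo_tool(
  dp=[
    [-1.5,0.2,0],
    [-1.5,0.2,0],
    [-1,0.1,2],
    [-1,0.1,3.5],
    [-2,0,4],
  ],
  rot=[
    [0,0,0],
    [0,0,0],
    [0,0,0],
    [0,0,0],
    [0,0,0],
  ],
  jaw=[0,0,0,0,0],
)

```text
time: 3.22
ee_pos: [0.4841, 0.2604, 0.2103]
tcp_rot: [-0.699, 0.711, -0.08, 0.018]
force: [0.8, 0.7, 0.8]
opening: -0.0002
```

servo_tool(
  dp=[
    [-3,1.5,1],
    [-3,2,0],
    [-3,2.5,0],
    [-2,3,0],
    [0,0,0],
  ],
  rot=[
    [0,0,0],
    [0,0,0],
    [0,0,0],
    [0,0,0],
    [0,0,0],
  ],
  jaw=[0,0,0,0,0],
)

```text
time: 3.63
ee_pos: [0.378, 0.3588, 0.2368]
tcp_rot: [0.708, -0.701, 0.072, -0.029]
force: [-1.4, 1.2, -1.0]
opening: 0.0001
```

```bash
python3 look.py pics/c4.png
python3 - <<'E'
from h import *
s=manip.camera("scene")
h=blob(s,(395,172,450,212),"black");print("lime",h[:2],onz("scene",h[0],.1125))
h=blob(s,(186,175,222,202),"black");print("lemon (was 203.54,189.57)",h[0])
cv2.imwrite("pics/lat.png",cv2.cvtColor(cv2.resize(s[235:285,380:450],None,fx=8,fy=8,interpolation=cv2.INTER_CUBIC),cv2.COLOR_RGB2BGR))
E
```

```text
3.7333 [0.38258168 0.35310909 0.23637878] [ 0.73526679 -0.52797126 -0.57333963]
lime (array([420.28571429, 194.65306122]), array([408, 189,  26,  12, 245])) [0.57546789 0.24687476 0.1125    ]
lemon (was 203.54,189.57) [203.55319149 189.65425532]
```

View pics/c4.png

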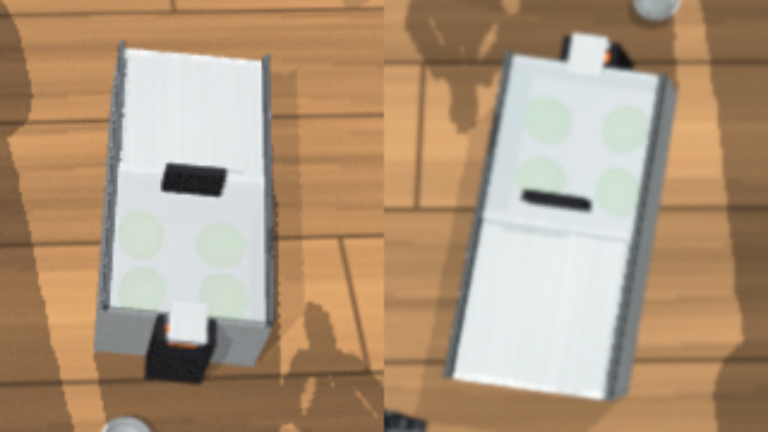

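View pics/lat.png

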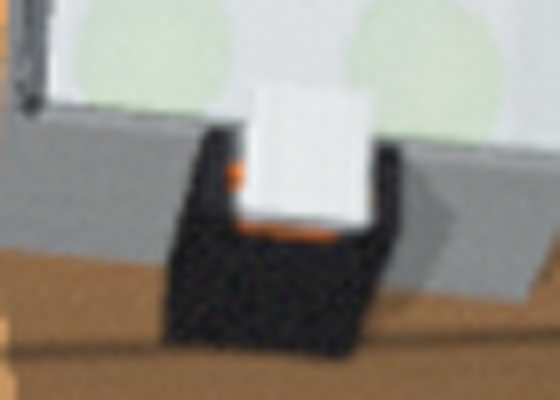

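Run:
```python
from h import *
a=cv2.cvtColor(cv2.imread("pics/scene0.png"),cv2.COLOR_BGR2RGB);b=manip.camera("scene")
f=lambda i:cv2.resize(i[246:274,398:438],None,fx=10,fy=10,interpolation=cv2.INTER_NEAREST)
cv2.imwrite("pics/cmp.png",cv2.cvtColor(np.hstack([f(a),f(b)]),cv2.COLOR_RGB2BGR))
for c in (408,409,410):
    for i in(a,b): print(c,i[252:262,c,0].tolist(),i[252:262,c,2].tolist())
```

```text
408 [75, 59, 58, 86, 117, 88, 87, 60, 34, 36] [79, 64, 58, 57, 44, 28, 34, 35, 35, 34]
408 [62, 64, 68, 86, 118, 88, 94, 71, 65, 54] [69, 67, 70, 64, 49, 41, 53, 67, 71, 57]
409 [134, 98, 116, 179, 229, 193, 165, 127, 74, 74] [139, 102, 101, 80, 41, 22, 22, 32, 32, 28]
409 [108, 105, 114, 158, 204, 168, 169, 148, 130, 103] [112, 111, 109, 95, 62, 62, 97, 142, 137, 102]
410 [174, 122, 162, 245, 254, 247, 222, 187, 130, 135] [185, 126, 111, 71, 35, 29, 23, 20, 20, 22]
410 [170, 169, 178, 216, 237, 223, 227, 223, 199, 163] [178, 175, 175, 168, 159, 164, 191, 228, 209, 165]
```

View pics/cmp.png

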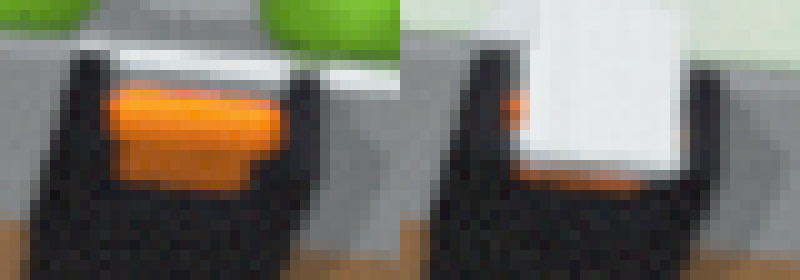

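The bolt's left edge has the same profile as at the start (red peak at row 256 in both pictures), so it is fully up beneath the tongue. The guard hasn't sprung back, and the lemon handle is unmoved. I hand it in.

```bash
python3 -c "
from rig import manip
o=manip.get_obs();print(o['time'],o['force']);print(manip.job_done())"
```

```text
3.8333 [ 0.8846651  -0.60580468  0.40940048]
the job is handed in; nothing more can be done
None
```

I pushed the lime case's guard (the left-hand case) shut by about 0.10 m with closed fingers behind its handle. Then I backed the arm off clear of everything and handed in at 3.8 s.

**Last checks:**
- **Guard at its stop:** under pushes of 16–28 N along x, above the latch's 10 N, the tool stayed within 0.3 mm. The handle did not spring back after I released it.
- **Latch bolt:** its visible left corner sits on the same image rows as before the push, so it is back up, with the guard's tongue over it. The strike bar itself is hidden in the pictures, so I inferred that it is caught.
- **Lemon guard:** its handle blob moved less than 0.1 px in the scene view.
- **Robot clear:** the last force reading was about 1 N, which is noise.

No check failed or disagreed. One oddity: during the push the tool also felt 13–21 N upward, which I did not explain.

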